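# Turn the varnished pitcher's handle to the fan and switch the fan on

### The arm

A 6-joint arm with a two-finger parallel gripper is mounted at the origin on the work surface. World frame = base frame: x ahead of the robot, y to its left, z up, the work surface at z = 0. Lengths are in m, angles in rad, forces in N, time in s.
With the tool pointing down it reaches from about 0.325 to 0.9 m from the base axis. Payload 6.1 kg.
Tool frame: the origin (TCP) lies midway between the tips of the shut fingers; the grasp point (between the pads) lies 19 mm behind it; z points along the fingers, y is the line along which they close (so a half turn about z gives the same grasp; the last joint's range is limited). The gripper opens to 85 mm and grips with 20 to 120 N. Pads are 22 mm wide; open, the fingers measure 114 mm over their backs; the gripper's body (76 mm by 85 mm) begins 54 mm behind the grasp point. The pads swing forward as they close: fully open they stand 13 mm farther back than shut.
Start: joints at [-1.278, 0.22, 1.526, -0, 1.395, -0.126], TCP at [0.254, -0.571, 0.231] pointing down, gripper open.
Joint ranges: [-2.98, 2.98], [-0.91, 2.08], [0.09, 2.57], [-1.24, 4.39], [0.2, 2.65], [-2.68, 2.68]. Speed limits (rad/s): [2.57, 2.57, 3.01, 3.14, 3.14, 3.14].

### API

Orientations are given as [roll, pitch, yaw] about the fixed x, y, z axes, in that order (R = Rz(yaw) Ry(pitch) Rx(roll)).
In Python, from plant import movep, move_l, set_joints, gripper_to, hold, inverse_kinematics, observe, get_image, get_calibration, Unreachable, job_done gives the robot as it stands. Calls block until the motion is done:
- movep(position, orientation): joint-space move of the TCP to a pose.
- move_l(position, feed=0.15, rotation=None, max_force=None): straight line of the TCP; rotation=None keeps the orientation; feed is the mean speed in m/s. With max_force (N) it stops when the force on the tool has changed by that much, and returns True; else False.
- set_joints(angles): joint-space move.
- gripper_to(opening, f_grip=None): finger opening in m; f_grip is the grip in N (None keeps the last); returns when the fingers have stopped.
- hold(seconds).
- inverse_kinematics(position, orientation): joint angles nearest the present ones, or None.
- observe(): the state.
- get_image(name): name is "scene" or "top" or "wrist"; returns (picture, depth): 480x640x3 uint8, red, green, blue; 480x640 float32, m along the optical axis (not along the pixel's ray), 0 where there is no reading.
- get_calibration(name): a dict with "intrinsics" (3x3 intrinsics, pixels), "dist_coeffs" ([k1, k2, p1, p2, k3] as OpenCV has them; the pictures are not rectified), "world_from_camera" (4x4, takes a point from camera to world coordinates). Camera axes: x right, y down, z forward; pixel columns grow to the right and rows downward; lengths in m; the calibration is good to about 2 mm. A picture is of the moment at which its call begins: read the wrist's pose just before it. get_calibration takes no time and is no camera call; for the wrist camera it gives the pose at the moment of the call.
A pose or a line that the arm cannot do raises Unreachable and nothing moves.
- job_done(): hands the job in; it is judged then, once.
The state is a dict: "time_s": time; "q": joint angles; "joint_velocities": joint speeds; "joint_torque": joint torques, N m; "eef_pos": TCP position; "tcp_rot": TCP orientation; "ft_force": force on the tool from outside, world axes, zero at the start; "torque": the same for the moment, N m; "opening": finger opening in m; "grasp_force": force on a finger pad.
Only numpy, scipy, OpenCV 4.12 (cv2) and the standard library are available. Lean on these libraries where they do the work, as an engineer would, in place of code of your own. Each camera call takes 0.05 s, during which the arm holds its last target. There are 200 camera calls.

### The job

The pitcher on the turntable has just been varnished and must not be touched. With a fingertip, gently push the arms of the turntable round until the pitcher's handle points straight at the middle of the little box fan, and push the toggle switch on top of the fan right over to its other side to switch it on. Pick nothing up, and leave the tin, the mug of brushes and the bowl alone.

Things in the scene. Friction and masses are not known exactly. Their poses are not given: they have to be found in the camera images.
- stand: Fixed base of the varnishing turntable: dark cast disc 170 mm across and 14 mm high with a short column. Origin on the turning axis at the work surface, z up; its +x axis points roughly towards the fan. On top of the turning part a round plate, radius 60 mm, its rubber face 70 mm above the work surface, carries the pitcher.
- wheel (a joint): Angle (rad) of the turning part, with four level arms at right angles, about the stand's vertical axis, counter-clockwise from above. Arm k lies at (this value + k*90 deg) from the stand's +x axis. It turns without end either way, needs about 0.5 N at 160 mm from the axis (friction 0.08 N m), hardly coasts and stays where it is left.
- hub (a point): Centre of the cross of arms, on the turning axis, 54 mm above the work surface, at the arms' mid-height. The arms reach 183 mm from here. Each arm is a steel square tube 14 mm wide, from 45 to 63 mm above the work surface, with a rubber end cap 10 mm long, 16 mm wide. Under the arms, outside the base disc (85 mm radius), there is free space down to the work surface.
- pitcher: Freshly varnished terracotta pitcher, loose on the middle of the turntable, turning with it by friction: 92 mm across, 145 mm high, about 0.6 kg. Origin at the centre of its underside, 70 mm above the work surface, z up. Its loop handle sticks out along its +x to 82 mm from its axis, 44 to 140 mm above its underside; spout along -x. Its yaw has no fixed relation to the arms.
- fan: Heavy grey box fan, fixed, square housing 200 mm wide (its y), 80 mm deep (its x), top face 210 mm above the work surface, round grille on the front. Origin at the centre of its underside, z up; the front looks along its -x, roughly at the turntable, whose axis is about 0.33 to 0.37 m away.
- switch_pivot (a point): Pivot of the fan's toggle switch, in the middle of the fan's top, 212 mm above the work surface.
- toggle (a joint): Angle (rad) of the fan's toggle switch, a black paddle 40 mm long from its pivot, 14 mm wide (along the fan's x) and 9 mm thick (11 mm at its end). 0 = off, leaning 0.45 rad from upright towards the fan's +y (the robot's side); 0.9 = on, leaning 0.45 rad towards the fan's -y. It is pushed over with about 1 N at its end and stays where it is left.
- toggle_tip (a point): Outer end of the toggle paddle, 40 mm from the pivot; 248 mm above the work surface when off or on.
- tin: Bystander: closed steel varnish tin, 84 mm across, 115 mm high, on the work surface. Origin at the centre of its underside.
- brush_mug: Bystander: white mug with brushes standing in it, 76 mm across with a handle, about 205 mm high over the brushes. Origin at the centre of its underside.
- bowl: Bystander: small blue bowl, 100 mm across, 45 mm high. Origin at the centre of its underside.

How it is judged:
At the end, for the whole second after the job is handed in: The line from the pitcher's axis through its handle passes within 50 mm of the fan's middle (about 8 deg); the toggle is on (above 0.75 rad); the pitcher stands upright and still within 15 mm of the turntable's axis; the turntable is at rest (x of fan in the frame of pitcher above 0.2 m and y of fan in the frame of pitcher between -0.05 and 0.05 m and value of joint toggle above 0.75 rad and horizontal distance between pitcher and stand below 0.015 m and height (world z) of pitcher below 0.075 m and angle between pitcher's own z axis and vertical below 0.06 rad and linear speed of pitcher below 0.02 m/s and velocity of joint wheel between -0.05 and 0.05 rad/s); the robot touches nothing.
It fails at once if the wet pitcher touched by the robot (contact force between any of the fingers, the arm and pitcher above 0.3 N).
It fails at once if the pitcher lifted, tipped or slid off the middle of the turntable by 20 mm (height (world z) of pitcher above 0.085 m or angle between pitcher's own z axis and vertical above 0.15 rad or horizontal distance between pitcher and stand above 0.02 m).
It fails at once if the turntable spun faster than 2.5 rad/s, not gently (velocity of joint wheel above 2.5 rad/s or velocity of joint wheel below -2.5 rad/s).
It fails at once if the turntable struck by the fingers with over 25 N, or pushed with the arm or gripper's body instead of the fingers (contact force between the fingers and stand above 25 N or contact force between the arm and stand above 3 N).
It fails at once if the tin, the mug of brushes or the bowl moved by 30 mm (distance of any of tin, brush_mug, bowl from where it was at the start of the episode above 0.03 m).
It also fails if it takes over 72 s, if anything falls off the work surface, if the arm or the gripper's body presses on something with over 40 N, if the wrist force passes 120 N, or if a joint passes its speed limit or range.

## Working session

There is one attempt and no reset: what is moved stays moved. The work goes in short steps, each a Python script; the robot and the scene stay as the last script left them, time stands still between calls to the robot, and variables do not carry over. Pictures are saved under pics/ and viewed, at most 10 in all, crops included, and the job is handed in when it is done.

```bash
ls; mkdir -p pics; cat > h.py <<'E'
import numpy as np, cv2
from plant import *
def cloud(name):
    c=get_calibration(name); im,d=get_image(name)
    K=np.array(c["intrinsics"],float); D=np.array(c["dist_coeffs"],float); T=np.array(c["world_from_camera"])
    v,u=np.mgrid[0:480,0:640]
    n=cv2.undistortPoints(np.stack([u,v],-1).reshape(-1,1,2).astype(np.float64),K,D).reshape(480,640,2)
    P=np.dstack([n*d[...,None],d])@T[:3,:3].T+T[:3,3]
    P[d==0]=np.nan
    return im,P
def save(im,n): cv2.imwrite(f"pics/{n}.png",im[...,::-1])
E
python3 - <<'E'
from h import *
for n in("scene","top"):
    im,P=cloud(n); save(im,n); np.savez(n,im=im,P=P)
print(observe()["time_s"],get_calibration("top")["world_from_camera"],get_calibration("scene")["world_from_camera"])
E
```

```text
pics
0.1 [[-8.12872141e-03 -9.77008835e-01  2.13043801e-01  1.22751079e-01]
 [-9.99966475e-01  7.73194035e-03 -2.69557179e-03 -1.47440559e-02]
 [ 9.86355496e-04 -2.13058570e-01 -9.77038931e-01  1.75433212e+00]
 [ 0.00000000e+00  0.00000000e+00  0.00000000e+00  1.00000000e+00]] [[ 0.20231272  0.52696358 -0.82545681  1.47884978]
 [ 0.97931611 -0.10620786  0.17222032 -0.2408141 ]
 [ 0.00308383 -0.84322552 -0.53755113  0.80681374]
 [ 0.          0.          0.          1.        ]]
```

View pics/top.png

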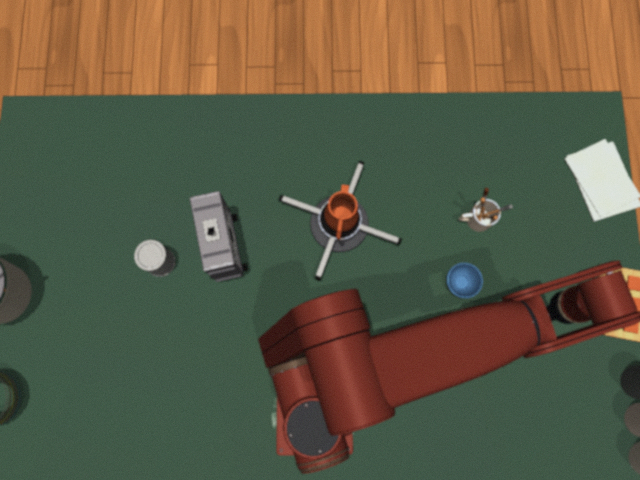

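View pics/scene.png

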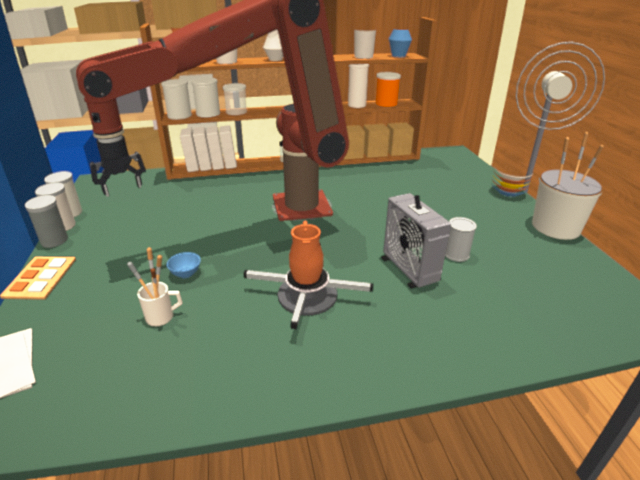

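The top view shows the fan at about (215,235), the turntable hub at about (340,220) with arm tips at (360,165), (283,198), (320,275) and (398,240), and the bowl, mug and tin clear of it. The scene view agrees, with the toggle on top of the fan leaning towards the robot. Next I'll get numbers and a zoomed crop.

```bash
python3 - <<'E'
from h import *
z=np.load("top.npz");im,P=z["im"],z["P"]
hsv=cv2.cvtColor(im,cv2.COLOR_RGB2HSV).astype(int)
def box(u0,v0,u1,v1):
    m=np.zeros((480,640),bool);m[v0:v1,u0:u1]=1;return m
B=box(270,150,410,290)
Z=P[...,2]
# arms: bright low-sat, height .05-.075
m=B&(hsv[...,1]<60)&(hsv[...,2]>140)&(Z>.05)&(Z<.075)
cnt=cv2.findContours(m.astype(np.uint8),cv2.RETR_EXTERNAL,cv2.CHAIN_APPROX_NONE)[0]
for c in cnt:
    if len(c)<15: continue
    q=c[:,0];p=P[q[:,1],q[:,0]];l=cv2.fitLine(p[:,:2].astype(np.float32),cv2.DIST_L2,0,.01,.01).ravel()
    print("arm",p.mean(0).round(3),l.round(3),"zmed",np.median(p[:,2]).round(3),"px",q.min(0),q.max(0))
# pitcher
o=B&((hsv[...,0]<14))&(hsv[...,1]>140)
q=P[o];print("orange",o.sum(),np.nanmin(q,0),np.nanmax(q,0))
for lo,hi in((.07,.12),(.12,.16),(.16,.19),(.19,.23)):
    s=q[(q[:,2]>lo)&(q[:,2]<hi)]
    if len(s):print(lo,len(s),s.mean(0).round(3),s.min(0).round(3),s.max(0).round(3))
F=box(180,180,250,290)&(abs(Z-.21)<.006)
r=cv2.minAreaRect(P[F][:,:2].astype(np.float32));print("fan top",F.sum(),r)
T=box(195,210,230,250)&(Z>.222);print("toggle",P[T].mean(0),T.sum(),P[T].min(0),P[T].max(0))
for n,b in(("tin",(130,230,180,280)),("mug",(455,180,515,235)),("bowl",(440,260,490,305))):
    k=box(*b)&(Z>.02);print(n,np.nanmin(P[k],0).round(3),np.nanmax(P[k],0).round(3))
c=cv2.resize(im[150:290,190:410],None,fx=3.6,fy=3.6,interpolation=cv2.INTER_CUBIC);save(c,"crop")
z=np.load("scene.npz");im,P=z["im"],z["P"]
hsv=cv2.cvtColor(im,cv2.COLOR_RGB2HSV).astype(int)
o=box(280,215,335,295)&(hsv[...,0]<14)&(hsv[...,1]>140)&(P[...,2]>.06)&(P[...,0]>.3)
q=P[o]
for lo,hi in((.07,.12),(.12,.16),(.16,.19),(.19,.23)):
    s=q[(q[:,2]>lo)&(q[:,2]<hi)]
    if len(s):print("sc",lo,len(s),s.mean(0).round(3),s.min(0).round(3),s.max(0).round(3))
E
```

```text
arm [ 0.429 -0.037  0.063] [ 0.931 -0.364  0.429 -0.037] zmed 0.064 px [317 237] [335 275]
arm [ 0.496 -0.18   0.063] [ 0.356  0.935  0.496 -0.18 ] zmed 0.064 px [357 222] [397 241]
arm [0.578 0.03  0.062] [0.357 0.934 0.578 0.03 ] zmed 0.062 px [283 196] [321 213]
arm [ 0.655 -0.123  0.063] [ 0.937 -0.349  0.655 -0.123] zmed 0.063 px [349 164] [361 192]
orange 1176 [ 0.45552854 -0.12595403 -0.00752785] [ 0.64840692 -0.03355518  0.22528738]
0.07 347 [ 0.554 -0.084  0.088] [ 0.486 -0.126  0.07 ] [ 0.579 -0.034  0.119]
0.12 215 [ 0.518 -0.075  0.142] [ 0.489 -0.122  0.12 ] [ 0.58  -0.035  0.16 ]
0.16 182 [ 0.516 -0.077  0.175] [ 0.456 -0.121  0.16 ] [ 0.569 -0.041  0.19 ]
0.19 381 [ 0.533 -0.079  0.209] [ 0.458 -0.115  0.19 ] [ 0.588 -0.045  0.225]
fan top 2015 ((0.47301584482192993, 0.25655195116996765), (0.20180898904800415, 0.08016806095838547), 12.54198932647705)
toggle [0.46333962 0.25368723 0.24172902] 38 [0.45285173 0.24669664 0.22200551] [0.52114641 0.26367396 0.25599104]
tin [0.386 0.396 0.021] [0.471 0.48  0.125]
mug [ 0.5  -0.53  0.02] [ 0.589 -0.42   0.204]
bowl [ 0.232 -0.474  0.02 ] [ 0.413 -0.304  0.662]
sc 0.07 349 [ 0.571 -0.084  0.098] [ 0.529 -0.123  0.07 ] [ 0.584 -0.039  0.12 ]
sc 0.12 465 [ 0.57  -0.084  0.141] [ 0.526 -0.124  0.12 ] [ 0.585 -0.036  0.16 ]
sc 0.16 391 [ 0.553 -0.081  0.176] [ 0.501 -0.117  0.16 ] [ 0.578 -0.04   0.19 ]
sc 0.19 481 [ 0.536 -0.078  0.205] [ 0.473 -0.116  0.19 ] [ 0.591 -0.041  0.22 ]
```

View pics/crop.png

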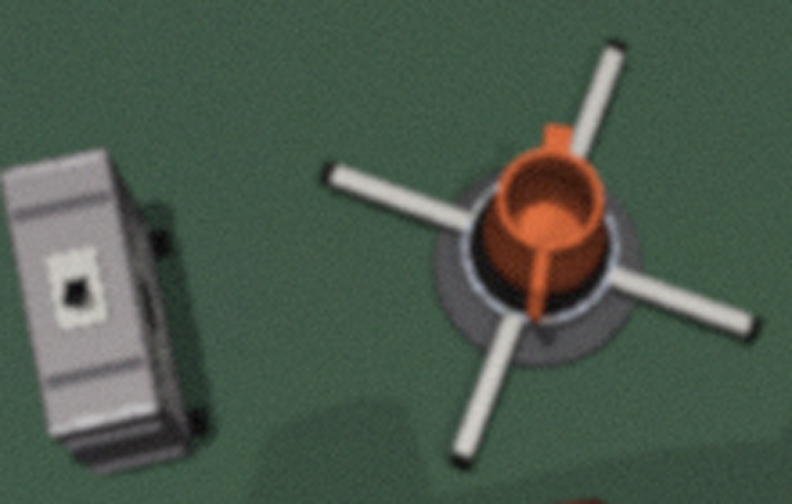

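The narrow loop pointing towards the robot, crop about (537,290), is the handle. The stub at (557,135) is the spout. Handle yaw is about 176° and the fan bearing is about 101°, so I need a clockwise turn of about 75°. I'll push the arm at 249° from its counter-clockwise side, which keeps well away from the handle.

```bash
cat >> h.py <<'E'
HUB=np.array([.536,-.078]); FAN=np.array([.473,.257])
def state(names=("top","scene")):
    for n in names:
        im,P=cloud(n); hsv=cv2.cvtColor(im,cv2.COLOR_RGB2HSV).astype(int)
        d=P[...,:2]-HUB; r=np.hypot(d[...,0],d[...,1])
        with np.errstate(invalid='ignore'):
            o=(hsv[...,0]<16)&(hsv[...,1]>130)&(P[...,2]>.12)&(P[...,2]<.21)&(r>.058)&(r<.09)
            a=(hsv[...,1]<60)&(hsv[...,2]>110)&(P[...,2]>.05)&(P[...,2]<.072)&(r>.1)&(r<.19)
        def ang(m,k): 
            z=np.exp(1j*k*np.arctan2(d[m][:,1],d[m][:,0])).mean(); return np.degrees(np.angle(z))/k%(360/k),m.sum(),abs(z)
        print(n,"handle",ang(o,1),"arms",ang(a,4))
    return
def pt(r,deg,z): t=np.radians(deg); return [HUB[0]+r*np.cos(t),HUB[1]+r*np.sin(t),z]
def rot(deg): return [np.pi,0,(np.radians(deg)+np.pi)%(2*np.pi)-np.pi]
E
python3 - <<'E'
from h import *
o=observe();print(o["tcp_rot"],o["q"]);state()
print("fan bearing",np.degrees(np.arctan2(*(FAN-HUB)[::-1])))
for off in(0,90,180,270):
  for a,z in((265,.25),(265,.036),(225,.036),(183,.036)):
    q=inverse_kinematics(pt(.16,a,z),rot(a-90+off));print(off,a,None if q is None else np.round(q,2))
E
```

```text
[-3.13983159e+00 -1.82632024e-04  4.18761770e-01] [-1.27810880e+00  2.21164067e-01  1.52751811e+00 -4.08870560e-05
  1.39468053e+00 -1.26067210e-01]
top handle (np.float64(173.525550095981), np.int64(45), np.float64(0.9988709409780963)) arms (np.float64(68.96399011540554), np.int64(541), np.float64(0.9909678464408378))
scene handle (np.float64(171.02042183345227), np.int64(5), np.float64(0.9973105333599985)) arms (np.float64(69.15939261498492), np.int64(474), np.float64(0.9860115690925735))
fan bearing 100.65063154607627
0 265 [-0.56  0.09  1.64  0.    1.41 -2.05]
0 265 [-0.56  0.32  1.8   0.    1.02 -2.05]
0 225 [-0.59  0.08  2.09  0.    0.97 -1.38]
0 183 [-0.43 -0.11  2.28  0.    0.98 -0.48]
90 265 [-0.56  0.09  1.64 -0.    1.41  2.66]
90 265 [-0.56  0.32  1.8  -0.    1.02  2.66]
90 225 None
90 183 [-0.43 -0.11  2.28  0.    0.98 -2.05]
180 265 [-0.56  0.09  1.64 -0.    1.41  1.09]
180 265 [-0.56  0.32  1.8  -0.    1.02  1.09]
180 225 [-0.59  0.08  2.09 -0.    0.97  1.76]
180 183 [-0.43 -0.11  2.28 -0.    0.98  2.66]
270 265 [-0.56  0.09  1.64  0.    1.41 -0.48]
270 265 [-0.56  0.32  1.8   0.    1.02 -0.48]
270 225 [-0.59  0.08  2.09 -0.    0.97  0.19]
270 183 [-0.43 -0.11  2.28 -0.    0.98  1.09]
```

```bash
cat >> h.py <<'E'
def sweep(a0,a1,feed=.06):
    n=int(np.ceil(abs(a1-a0)/12))
    for a in np.linspace(a0,a1,n+1)[1:]:
        if move_l(pt(.16,a,.036),feed=feed,rotation=rot(a-90),max_force=10): print("STOP",a,observe()["ft_force"]);return True
E
python3 - <<'E'
from h import *
gripper_to(0)
movep(pt(.16,266,.26),rot(176))
move_l(pt(.16,266,.036),feed=.15,max_force=8)
print(observe()["eef_pos"],observe()["time_s"],observe()["ft_force"])
sweep(266,190)
print(observe()["time_s"],observe()["ft_force"])
state(); im,_=get_image("scene"); save(im,"s2")
E
```

```text
[ 0.52558007 -0.23805703  0.03705585] 4.3 [ 0.40332604 -0.40946503  0.39553097]
8.9083 [0.21206453 0.80495282 0.2285279 ]
top handle (np.float64(109.86582659863386), np.int64(54), np.float64(0.9991315959344316)) arms (np.float64(3.861549089247071), np.int64(420), np.float64(0.9908680509562117))
scene handle (np.float64(104.79820256626603), np.int64(107), np.float64(0.9989833805086427)) arms (np.float64(4.183936592954643), np.int64(483), np.float64(0.9803726127808955))
```

View pics/s2.png

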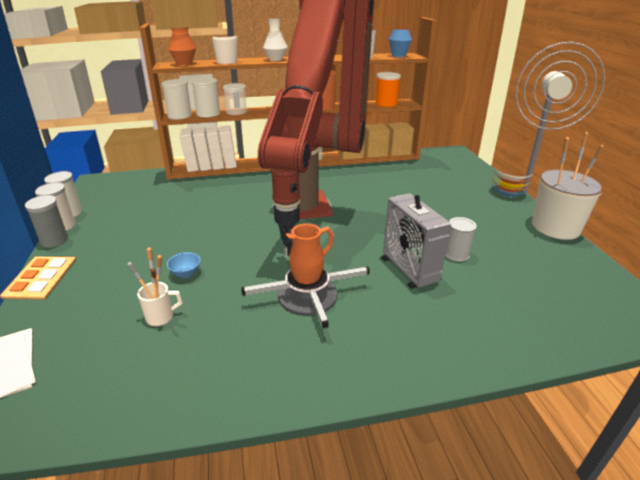

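The scene view shows the handle (330,240) swung towards the fan and the finger clear of the pitcher. About 7° remains. I'll finish the turn, then do the toggle.

```bash
python3 - <<'E'
from h import *
sweep(190,183.3,.04)
p=observe()["eef_pos"]
sweep(183.3,192)
move_l(pt(.16,192,.30),feed=.2)
state()
u=np.array([np.cos(np.radians(12.5)),np.sin(np.radians(12.5))])
f=lambda s,z:[*(FAN+s*u),z]
movep(f(-.065,.30),rot(12.5))
move_l(f(-.065,.234),feed=.1,max_force=5)
print(observe()["eef_pos"],observe()["q"])
r=move_l(f(-.003,.234),feed=.04,max_force=8)
o=observe();print(r,(o["eef_pos"][:2]-FAN)@u,o["ft_force"],o["time_s"])
im,P=cloud("scene"); save(cv2.resize(im[150:300,360:500],None,fx=4,fy=4),"tog")
E
```

```text
top handle (np.float64(103.19553450929317), np.int64(56), np.float64(0.9991094313176185)) arms (np.float64(87.19706068405546), np.int64(389), np.float64(0.9915820529063168))
scene handle (np.float64(97.90469545826976), np.int64(107), np.float64(0.9993134866914873)) arms (np.float64(87.41149729465972), np.int64(472), np.float64(0.9851402820001809))
[0.40990335 0.24302946 0.23457993] [ 3.69472473e-01 -1.45503455e-01  1.89679640e+00  1.09173661e-05
  1.38943612e+00  1.72213522e+00]
False -0.003389495829654344 [-3.9288942  -0.9066304  -1.00642101] 16.3833
```

View pics/tog.png

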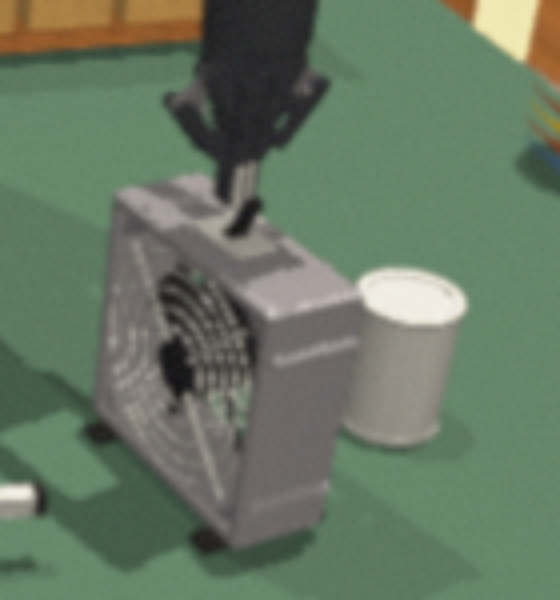

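The paddle, crop (243,215), now leans over to the far side. The force is 4 N, so I'll press a little further, retreat, and measure the tip.

```bash
python3 - <<'E'
from h import *
u=np.array([np.cos(np.radians(12.5)),np.sin(np.radians(12.5))])
f=lambda s,z:[*(FAN+s*u),z]
r=move_l(f(.005,.234),feed=.03,max_force=8)
o=observe();print(r,(o["eef_pos"][:2]-FAN)@u,o["ft_force"])
move_l(f(-.06,.234),feed=.1); move_l(f(-.06,.33),feed=.15)
movep([.33,-.1,.40],rot(12.5)); hold(.5)
state()
for n in("top","scene"):
    im,P=cloud(n); d=P[...,:2]-FAN
    m=(P[...,2]>.238)&(P[...,2]<.256)&(np.hypot(d[...,0],d[...,1])<.05)
    print(n,m.sum(),np.median(d[m]@u),np.median(P[m],0))
    if n=="scene": save(cv2.resize(im[150:330,230:470],None,fx=3,fy=3),"fin")
print(observe()["time_s"])
E
```

```text
True -0.003338292325454862 [-2.87819599 -0.93286749  5.6236556 ]
top handle (np.float64(102.96067639487805), np.int64(57), np.float64(0.9989063717954244)) arms (np.float64(87.25600201492841), np.int64(425), np.float64(0.9918266222961922))
scene handle (np.float64(98.14695409808044), np.int64(110), np.float64(0.9993792104235503)) arms (np.float64(87.41007042255497), np.int64(465), np.float64(0.9849427986755154))
top 36 0.013012450295304647 [0.48627601 0.2598756  0.2457624 ]
scene 22 0.017859593033179903 [0.48932358 0.26016282 0.24543346]
20.1917
```

View pics/fin.png

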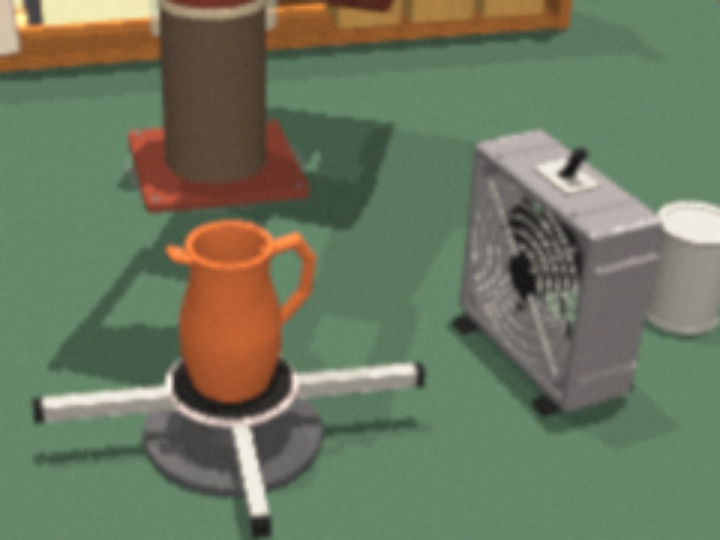

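```bash
python3 - <<'E'
from h import *
u=np.array([np.cos(np.radians(12.5)),np.sin(np.radians(12.5))])
for n in("top","scene"):
    P0=np.load(n+".npz")["P"]; P1=cloud(n)[1]
    for P in(P0,P1):
        d=P[...,:2]-FAN; s=d@u
        for lo,hi in((.222,.235),(.238,.256)):
            m=(P[...,2]>lo)&(P[...,2]<hi)&(np.hypot(d[...,0],d[...,1])<.04)
            print(n,lo,m.sum(),np.median(s[m]).round(4))
E
```

```text
top 0.222 9 -0.0028
top 0.238 27 -0.0152
top 0.222 28 0.0046
top 0.238 32 0.0144
scene 0.222 28 -0.0042
scene 0.238 23 -0.0128
scene 0.222 19 0.0104
scene 0.238 24 0.0168
```

The toggle tip moved from about -14 mm to +15 mm, which is symmetric about the pivot, so it is fully over. The handle is at about 101° against a fan bearing of 100.7°.

```bash
python3 -c "
from plant import *
print(job_done())"
```

```text
the job is handed in; nothing more can be done
None
```

I handed the job in at about 20 s of the 72 s allowed. The handle points at the fan within about 2° by the cameras, the toggle is fully over to on, and nothing but the turntable arms and the toggle was pushed; the judge's verdict was not shown.

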